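# Move a charged battery from the charger to the disc sander

### The job

The battery on the charger is charged: press down the thumb pad of the charger's catch so that the battery springs loose, and slide it off. Then slide it onto the rails of the small cordless disc sander until the sander's catch clicks over it and holds it fully home. Work by feel, neither yanking it against a catch nor ramming it in, and leave the toy car and the light toy wheel where they are.

Things in the scene. Friction and masses are not known exactly. Their poses are not given: they have to be found in the camera images.
- battery: black battery pack, 90 long (x) x 54 wide x 50 high, 0.22 kg. Origin: centre of underside; +x = nose, goes in first. Flange 44 wide, 0-6 high; neck 34 wide to 13; body 54 wide, 13-50 high, flat sides to grip. On top of the nose a ridge (x 33-45, top at 48, front sloped), behind it a groove (x 15-33, floor at 43). Starts latched on the charger
- charger: grey desktop charger, fixed, deck 172 x 86 at z = 22. Origin on the worktop below a latched battery's centre; +x = inward, the battery leaves toward -x. Deck x -64 to 108; rails x -38 (flared mouth) to 42, 12 high, with lips over the flange: 1.2 play to each side, 1.6 upward. Tower x 47 to 101, to 61 above the deck, carries the catch
- charger_seat (a point): point on the charger's deck where a latched battery's origin lies; axes as the charger's
- charger_pad (a point): top centre of the charger's thumb pad: black, ribbed, 22 (x) x 26 (y), on the tower at x = 90, 60.5 above the deck. Goes down 7, to a hard stop; 3 to 9 N move it. Then the catch is clear and sprung terminals push the battery 9 out (-x); let go, the catch rests on the ridge and cannot take hold again
- sander: grey cordless disc sander, fixed. Front of its base (x -64 to 172, y -46 to 46) has the same receiver as the charger: deck at 22, rails, tower, catch. Behind the tower a motor (to z = 107) and disc (to z = 120, +y side) with table (x 96-180, y 54 to 95, z = 76). Origin on the worktop below a latched battery's centre; +x = inward
- sander_seat (a point): point on the sander's deck where a latched battery's origin lies; axes as the sander's. From 9 short of it sprung terminals push back, 5 N rising to 8; the catch rides over the ridge in the last 20 and drops behind it within 1 of this point; hard stop 2.5 beyond. Takes 10-17 N of push; unlatched, the battery is pushed back 9
- wicker_basket: fixed wicker basket, 270 x 246, rim 190 high, with books standing well above the rim; origin under its centre. It stands behind and between charger and sander: carry the battery round its front
- bench_car: wooden toy car, 64 x 120 x 51, origin under its centre; a bystander
- toy_wheel_0: light wooden toy wheel lying flat near the front edge, 50 across, 16 high, origin under its centre; a bystander
Things that resemble listed ones, but are neither listed nor needed, are in the scene too. Of the things that look like the battery, the larger one is meant.

How it is judged:
By the outcome, as a careful person would: the job done as asked, in the order asked, and still so for the second after the job is handed in, with the robot touching nothing.
It also fails if it takes over 70 s, if anything falls off the work surface, if the arm or the gripper's body presses on something with over 40 N, if the wrist force passes 120 N, or if a joint passes its speed limit or range.

### The arm

A 6-joint arm with a two-finger parallel gripper is mounted at the origin on a cart in front of the work surface, level with it; the furniture and walls round the work are solid. World frame = base frame: x ahead of the robot, y to its left, z up, the work surface at z = 0. Lengths are in m, angles in rad, forces in N, time in s.
With the tool pointing down it reaches from about 0.4 to 0.825 m from the base axis. Payload 7 kg.
Tool frame: the origin (TCP) lies at the very end of the fingers, on their centre line; the grasp point (between the pads) lies 19 mm behind it; z points along the fingers, y is the line along which they close (so a half turn about z gives the same grasp; the last joint's range is limited). The gripper opens to 88 mm and grips with 3 to 60 N. Pads are 19 mm wide; open, the fingers measure 130 mm over their backs; the gripper's body (78 mm by 193 mm) begins 47 mm behind the grasp point.
Start: joints at [-0.844, 0.359, 0.012, 0, -1.224, -0.288], TCP at [0.287, -0.611, 0.203] pointing down, gripper open.
Joint ranges: [-3.07, 3.07], [-1.43, 2.12], [-1.02, 1.25], [-3.03, 1.67], [-3.05, -0], [-3.03, 3.03]. Speed limits (rad/s): [2.39, 2.39, 3.01, 3.14, 3.14, 3.14].

### API

Orientations are given as [roll, pitch, yaw] about the fixed x, y, z axes, in that order (R = Rz(yaw) Ry(pitch) Rx(roll)).
In Python, from station import arm, grab_frame gives the robot as it stands.
- The arm moves only by the tool jog_arm, never from a script. Its argument "deltas" is a list that holds one entry, the list of rows, each a list of 4 numbers: the shift along the tool's x, y, z in units of 60 mm (1.0 is 60 mm), then the turn about the tool's z in units of 5 degrees (1.0 is 5 degrees). A call has 1 to 8 rows; each row is the pose to reach, as a shift and turn from the pose commanded when the call began, along the tool's axes at that moment; what a row does not reach only later rows make up. A row lasts 1/8 s, in which the tool goes at most 62.5 mm and 10.7 degrees, less where a joint would pass 70% of its speed; a pose out of reach is approached as far as the arm can. A call with a gripper value outside its range is refused whole. "grip" is the finger opening in mm, from 0 to 87.6, set as the call begins (left out, the last holds). The fingers move at their own pace and stop on an object; "squeeze" is the grip in N (left out, the last holds). Time passes only in rows, so rows that repeat a pose let the fingers close. It gives the time, the measured TCP pose, the force, the opening and the grip force at its end, in the units of the state.
- arm.get_state(): the state, without advancing time (a new reading comes with each control period).
- grab_frame(name): name is "side" or "top"; returns a dict with "img" (420x560x3 uint8, red, green, blue), "vfov" (degrees; the focal length in pixels is half the picture's height over the tangent of half this angle, whatever the lens; pixels are square), "cx", "cy" (the principal point, pixels), "dist_coeffs" ([k1, k2, p1, p2, k3] as OpenCV has them; the pictures are not rectified), "xyz" and "rotation" of the camera in the world. Camera axes: x right, y down, z forward; pixel columns grow to the right and rows downward; lengths in m; the calibration is good to about 2 mm. A picture is of the moment at which its call begins. There is no depth.
- arm.job_done(): hands the job in; it is judged then, once.
The state is a dict: "t": time; "q": joint angles; "qd": joint speeds; "joint_efforts": joint torques, N m; "eef_pos": TCP position; "ee_rot": TCP orientation; "force": force on the tool from outside, world axes, zero at the start; "moment": the same for the moment, N m; "width": finger opening in m; "gripper_force": force on a finger pad.
Only numpy, scipy, OpenCV 4.12 (cv2) and the standard library are available. Lean on these libraries where they do the work, as an engineer would, in place of code of your own. Each camera call takes 0.05 s, during which the arm holds its last target. There are 200 camera calls.

## Working session

There is one attempt and no reset: what is moved stays moved. The work goes in short steps, Python scripts to look and compute and a tool call to move; the robot and the scene stay as the last step left them, time stands still between calls to the robot, and variables do not carry over. Pictures are saved under pics/ and viewed, at most 10 in all, crops included, and the job is handed in when it is done.

Besides the shell and the picture viewer there is one more tool, called after "Request:" by a JSON object that holds its "fn" and its "kwargs", one argument or row to a line. jog_arm: Moves the arm, as the interface text tells. Its arguments: {"type":"object","properties":{"deltas":{"type":"array"},"grip":{"type":"number"},"squeeze":{"type":"number"}},"required":["deltas"]}

```bash
mkdir -p pics; ls; cat > h.py <<'E'
import numpy as np, cv2
from station import arm, grab_frame
def cam(f):
    h=f["img"].shape[0]; fo=h/2/np.tan(np.radians(f["vfov"])/2)
    return np.array([[fo,0,f["cx"]],[0,fo,f["cy"]],[0,0,1]]),np.array(f["dist_coeffs"],float),np.array(f["xyz"]),np.array(f["rotation"])
def ray(f,uv):
    K,d,c,R=cam(f)
    n=cv2.undistortPoints(np.array(uv,float).reshape(-1,1,2),K,d).reshape(-1,2)
    return c,(R@np.c_[n,np.ones(len(n))].T).T
def plane(f,uv,z):
    c,r=ray(f,uv); return c+r*((z-c[2])/r[:,2])[:,None]
def proj(f,P):
    K,d,c,R=cam(f); rv=cv2.Rodrigues(R.T)[0]
    return cv2.projectPoints(np.array(P,float).reshape(-1,1,3),rv,-R.T@c,K,d)[0].reshape(-1,2)
E
python3 - <<'E'
from h import *
import pickle
print(arm.get_state())
for n in("top","side"):
    f=grab_frame(n); pickle.dump(f,open(n+".pkl","wb"))
    print(n,f["vfov"],f["cx"],f["cy"],f["dist_coeffs"],f["xyz"],f["rotation"])
    cv2.imwrite(f"pics/{n}0.png",cv2.resize(f["img"][:,:,::-1],(800,600),interpolation=cv2.INTER_CUBIC))
E
```

```text
pics
{'t': 0.0, 'q': array([-8.43906037e-01,  3.59404624e-01,  1.10592679e-02, -3.49171853e-04,
       -1.22410888e+00, -2.88108323e-01]), 'qd': array([-8.24325090e-04, -4.85907193e-05,  1.95273039e-04,  6.44185176e-05,
        2.31395313e-04, -4.46396393e-04]), 'joint_efforts': array([-6.93799320e-04, -5.82724464e+01,  2.93061680e+01,  6.99759990e+00,
        6.99918033e-03, -1.43747975e-04]), 'eef_pos': array([ 0.28651463, -0.61058648,  0.20241161]), 'ee_rot': array([ 3.13990981e+00, -1.56407944e-04, -2.70292947e+00]), 'force': array([-0.62771551, -1.17204448, -0.56768417]), 'moment': array([-0.01126708,  0.03489814,  0.03758816]), 'gripper_force': 0.0, 'width': 0.08775751942036472}
top 51.753911396452 278.451443015654 213.77828762417897 [-0.02214639  0.          0.          0.          0.        ] [ 0.45193467 -0.03465212  1.19549925] [-3.08209673 -0.00437581 -1.57185299]
side 42.10945749709189 282.4404047810655 200.1845021071798 [-0.18870033  0.          0.          0.          0.        ] [-0.02717727 -1.05440886  1.0705357 ] [-2.27827547 -0.01264151 -0.47993371]
```

View pics/top0.png

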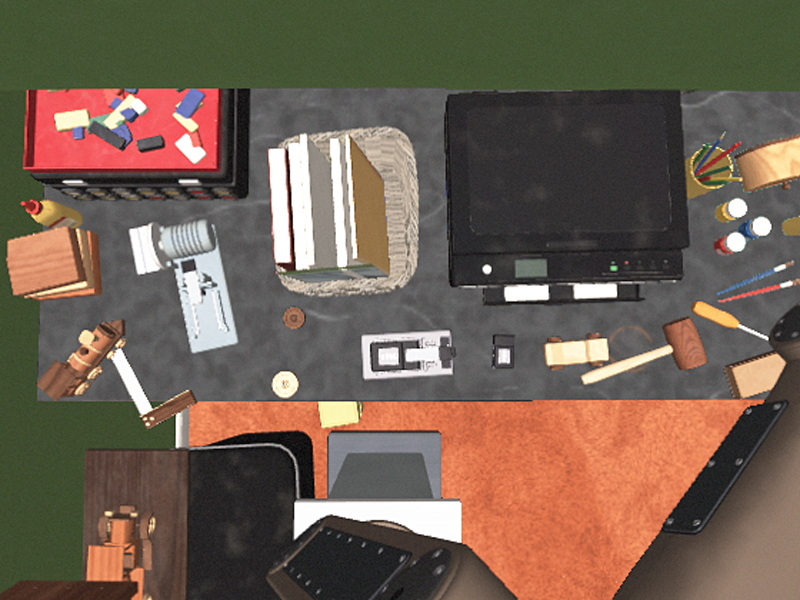

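View pics/side0.png

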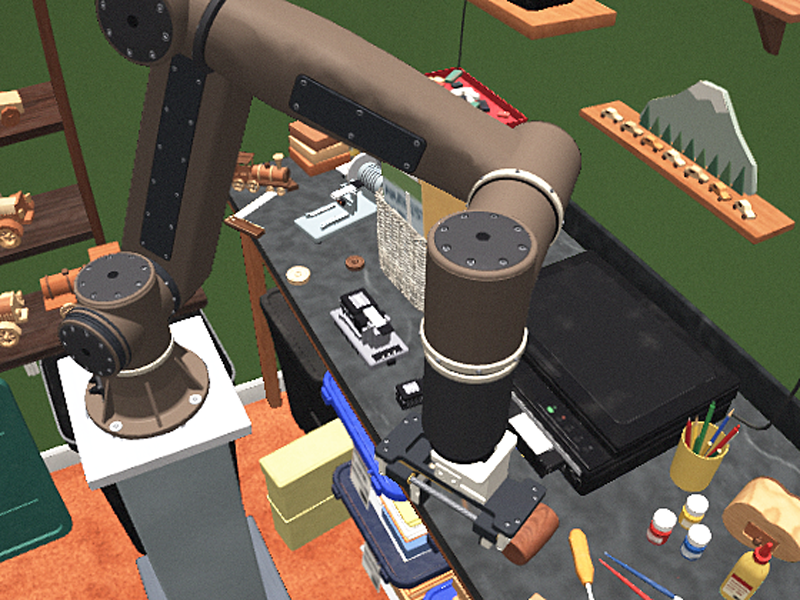

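The top view shows the charger at (408,355) with its mouth to the left and its pad near (447,352). The sander's deck is near (210,305), with the mouth at the bottom and the motor at the top. The wheel is at (285,384). The car is either the one at (577,352) or off to the left. Next I'll crop in closer.

```bash
sed -i 's/,np.array(f\["rotation"\])/,Rotation.from_euler("xyz",f["rotation"]).as_matrix()/; 1a from scipy.spatial.transform import Rotation' h.py
python3 - <<'E'
from h import *
import pickle
f=pickle.load(open("top.pkl","rb")); g=pickle.load(open("side.pkl","rb"))
a=cv2.resize(f["img"][225:270,245:325],(800,450),interpolation=cv2.INTER_CUBIC)
cv2.imwrite("pics/c1.png",a[:,:,::-1])
b=cv2.resize(f["img"][150:250,85:175],(540,600),interpolation=cv2.INTER_CUBIC)
cv2.imwrite("pics/c2.png",b[:,:,::-1])
print(plane(f,[(286,249),(145,205),(199,269)],0.022))
E
```

```text
[[ 0.42644132 -0.06016424  0.022     ]
 [ 0.54604674  0.3232211   0.022     ]
 [ 0.37286958  0.17448553  0.022     ]]
```

View pics/c1.png

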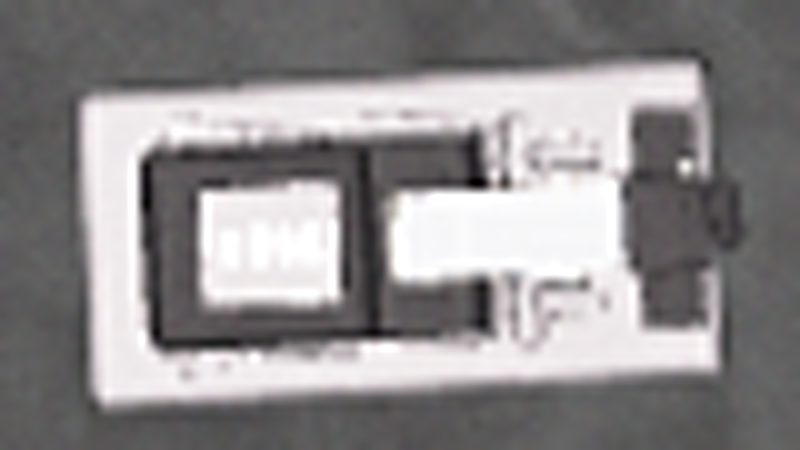

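View pics/c2.png

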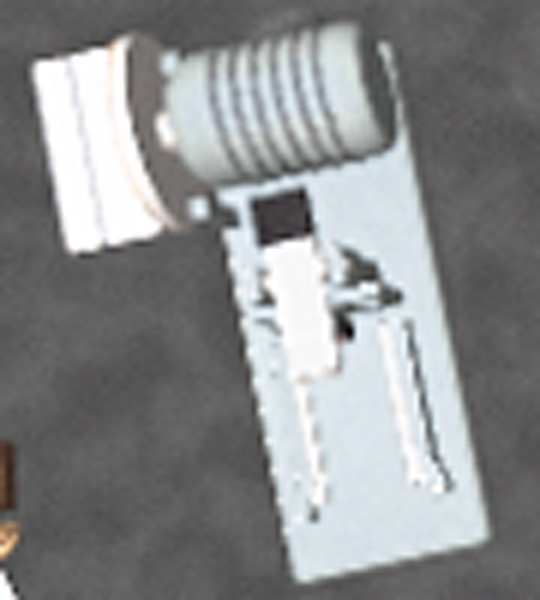

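```bash
python3 - <<'E'
from h import *
import pickle
f=pickle.load(open("top.pkl","rb"))
gr=cv2.cvtColor(f["img"],cv2.COLOR_RGB2GRAY).astype(np.float32)
def edge(p,q,n=25,w=4,lo=.08,hi=.92):
    # subpixel edge points between pixel corners p,q: strongest gradient along normal
    p,q=np.array(p,float),np.array(q,float); t=(q-p)/np.linalg.norm(q-p); nn=np.array([-t[1],t[0]])
    s=np.arange(-w,w+.01,.1); out=[]
    for a in np.linspace(lo,hi,n):
        P=p+a*(q-p)+s[:,None]*nn
        v=cv2.remap(gr,P[:,:1].astype(np.float32),P[:,1:].astype(np.float32),cv2.INTER_LINEAR).ravel()
        g=np.abs(np.gradient(cv2.GaussianBlur(v[None],(0,0),4)[0])); i=g.argmax(); out.append(P[i])
    return np.array(out)
def line(f,p,q,z,**k):
    X=plane(f,edge(p,q,**k),z)[:,:2].astype(np.float32)
    vx,vy,x,y=cv2.fitLine(X,cv2.DIST_HUBER,0,.0005,.0005).ravel()
    r=np.abs((X-[x,y])@[-vy,vx]); return np.array([x,y]),np.array([vx,vy]),np.median(r)*1000
o=np.array([245,225])-.5
C=[np.array(c)/10+o for c in[(83,97),(700,62),(718,370),(100,407)]]
for z in(.022,):
  for i in range(4):
    c,d,r=line(f,C[i],C[(i+1)%4],z); print("ch",i,c.round(4),d.round(4),np.degrees(np.arctan2(d[1],d[0])).round(2),r.round(2))
o=np.array([85,150])-.5
S=[np.array(c)/6+o for c in[(235,260),(298,582),(490,537),(400,95)]]
for i in range(3):
    c,d,r=line(f,S[i],S[i+1],.022); print("sa",i,c.round(4),d.round(4),np.degrees(np.arctan2(d[1],d[0])).round(2),r.round(2))
print(gr[226,125:172].astype(int)); print(gr[248,245:260].astype(int),gr[248,312:322].astype(int))
E
```

```text
ch 0 [ 0.4708 -0.0516] [ 0.055  -0.9985] -86.85 0.27
ch 1 [ 0.4282 -0.1419] [0.9981 0.0611] 3.5 1.6
ch 2 [ 0.3888 -0.069 ] [ 0.0599 -0.9982] -86.56 0.45
ch 3 [0.4345 0.0291] [0.9986 0.0537] 3.08 0.47
sa 0 [0.5053 0.3683] [0.9752 0.2214] 12.79 0.55
sa 1 [0.442 0.309] [ 0.2112 -0.9774] -77.81 0.39
sa 2 [0.5615 0.2881] [0.976  0.2176] 12.57 0.38
[ 88  85  81  85  81 192 228 229 219 221 224 239 254 199 209 229 225 225
 227 227 227 225 226 226 226 224 222 218 253 243 231 230 101 164 226 227
 228 221 202 114  87  89  94  92  90  92  85]
[ 98  96  96  98  91  94  94  87 136 225 238 235 237 246  72] [ 91  82  89  82  65  78  62  80 100  99]
```

```bash
cat >> h.py <<'E'
def pose(x,y,deg):
    c,s=np.cos(np.radians(deg)),np.sin(np.radians(deg))
    return lambda P:np.array(P,float)@np.array([[c,s,0],[-s,c,0],[0,0,1]])+[x,y,0]
CH=pose(.4283,-.0349,-86.8); SA=pose(.5044,.3217,12.6)
def rect(x0,x1,y0,y1,z): return np.array([(x0,y0,z),(x1,y0,z),(x1,y1,z),(x0,y1,z)])/1000
def overlay(f,items,crop,k):
    a,b,c,d=crop; im=cv2.resize(f["img"][b:d,a:c],None,fx=k,fy=k,interpolation=cv2.INTER_CUBIC)
    for P,col in items:
        q=((proj(f,P)+.5-[a,b])*k).round().astype(int); cv2.polylines(im,[q],True,col,1)
    return im[:,:,::-1]
def model(T,y,x1,bat=True):
    L=[(T(rect(-64,x1,-y,y,22)),(255,0,0)),(T(rect(79,101,-13,13,82.5)),(0,0,255)),(T(rect(-38,42,-23,23,34)),(255,160,0))]
    return L+([(T(rect(-45,45,-27,27,72)),(0,255,0))] if bat else [])
E
python3 - <<'E'
from h import *
import pickle
f=pickle.load(open("top.pkl","rb")); g=pickle.load(open("side.pkl","rb"))
m=[overlay(f,model(CH,43,108),(245,222,325,272),5),overlay(g,model(CH,43,108),(220,190,300,265),5),
   overlay(f,model(SA,46,172,0),(90,150,170,250),4),overlay(g,model(SA,46,172,0),(195,100,275,180),5)]
H=np.zeros((800,800,3),np.uint8)
H[:250,:400]=m[0];H[:375,400:]=m[1];H[400:800,:320]=m[2];H[400:800,400:]=m[3]
cv2.imwrite("pics/ov.png",cv2.resize(H,(600,600),interpolation=cv2.INTER_AREA))
E
```

```text
(no output)
```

View pics/ov.png

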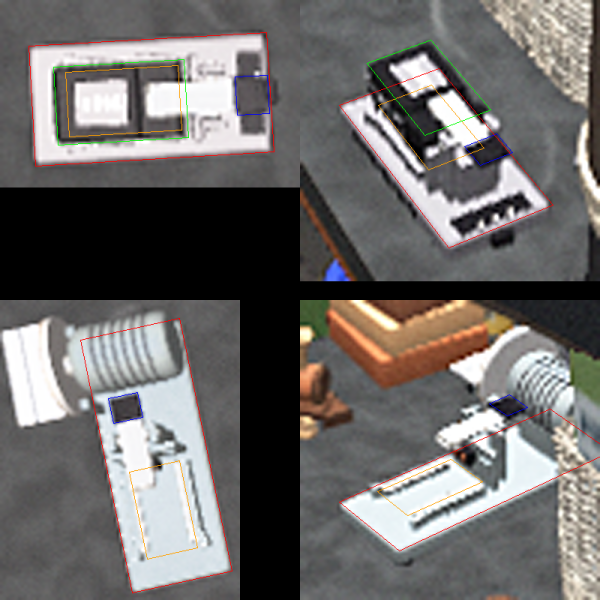

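The overlays fit both views closely. Next I'll work out the move to press the pad with closed fingers, with their closing line along the charger's x.

```bash
cat >> h.py <<'E'
def to(x,y,z,yawdeg=None):
    s=arm.get_state(); R=Rotation.from_euler("xyz",s["ee_rot"]).as_matrix()
    d=R.T@(np.array([x,y,z])-s["eef_pos"])/.06
    t=0 if yawdeg is None else -((yawdeg-np.degrees(s["ee_rot"][2])+180)%360-180)/5
    print("units",d.round(3),"turn",round(t,2),"| t",round(s["t"],2),"pos",s["eef_pos"].round(4),"yaw",np.degrees(s["ee_rot"][2]).round(2),"F",s["force"].round(1),"w",round(s["width"]*1000,1),"gf",round(s["gripper_force"],1))
def st():
    s=arm.get_state(); print(s["t"],s["eef_pos"].round(4),np.degrees(s["ee_rot"][2]).round(2),s["force"].round(1),s["width"],s["q"].round(2))
E
python3 -c "
from h import *
p=CH([.100,0,.1]);print(p);to(p[0],p[1],.12,-176.8)"
```

```text
[ 0.43388215 -0.13474408  0.1       ]
units [-5.592  6.135  1.384] turn 4.39 | t 0.1 pos [ 0.2865 -0.6106  0.2025] yaw -154.86 F [-0.8  0.4  0.4] w 87.9 gf 0.0
```

Request:
{"fn": "jog_arm", "kwargs": {
  "deltas": [
    [[-0.5,0.55,0,0.5],[-1.2,1.32,0,1.2],[-2.0,2.19,0,2.0],[-2.8,3.07,0,2.8],[-3.6,3.95,0,3.6],[-4.4,4.83,0,4.39],[-5.1,5.6,0,4.39],[-5.59,6.13,0.2,4.39]]
  ],
  "grip": 0,
  "squeeze": 20
}}

```text
t: 1.1
eef_pos: [0.4298, -0.1493, 0.1944]
ee_rot: [-3.142, 0.002, -3.086]
force: [1.9, -0.3, -0.1]
width: 0.0131
gripper_force: 0.0
```

```bash
python3 -c "
from h import *
p=CH([.100,0,.1]);to(p[0],p[1],.09,-176.8)"
```

```text
units [-0.079  0.239  1.741] turn -0.0 | t 1.1 pos [ 0.4298 -0.1493  0.1944] yaw -176.8 F [ 1.9 -0.3 -0.1] w 13.1 gf 0.0
```

Request:
{"fn": "jog_arm", "kwargs": {
  "deltas": [
    [[0,0,0.4,0],[0,0,0.9,0],[0,0,1.3,0],[0,0,1.5,0],[0,0,1.6,0],[0,0,1.6,0]]
  ]
}}

```text
t: 1.85
eef_pos: [0.4293, -0.1514, 0.0981]
ee_rot: [-3.141, 0.0, -3.086]
force: [-0.4, -2.1, 1.2]
width: 0.0007
gripper_force: 0.0
```

```bash
python3 -c "
from h import *
p=CH([.100,0,.1]);to(p[0],p[1],.0825,-176.8)"
```

```text
units [-0.091  0.273  0.26 ] turn -0.0 | t 1.85 pos [ 0.4293 -0.1514  0.0981] yaw -176.81 F [-0.4 -2.1  1.2] w 0.7 gf 0.0
```

Request:
{"fn": "jog_arm", "kwargs": {
  "deltas": [
    [[-0.05,0.15,0,0],[-0.09,0.27,0.05,0],[-0.09,0.27,0.15,0],[-0.09,0.27,0.25,0],[-0.09,0.27,0.3,0],[-0.09,0.27,0.33,0],[-0.09,0.27,0.35,0],[-0.09,0.27,0.35,0]]
  ]
}}

```text
t: 2.85
eef_pos: [0.4337, -0.1349, 0.0769]
ee_rot: [3.142, -0.0, -3.086]
force: [-0.3, -0.4, 0.2]
width: 0.0004
gripper_force: 0.0
```

```bash
python3 -c "
from h import *
p=CH([.100,0,.1]);to(p[0],p[1],.0755,-176.8)"
```

```text
units [-0.003  0.002  0.023] turn -0.0 | t 2.85 pos [ 0.4337 -0.1349  0.0769] yaw -176.82 F [-0.3 -0.4  0.2] w 0.4 gf 0.0
```

```bash
python3 - <<'E'
from h import *
f=grab_frame("top"); g=grab_frame("side")
m=[overlay(f,model(CH,43,108),(245,222,325,272),5),overlay(g,model(CH,43,108),(220,175,300,265),5)]
H=np.zeros((450,800,3),np.uint8);H[:250,:400]=m[0];H[:,400:]=m[1]
cv2.imwrite("pics/p1.png",H)
E
```

```text
(no output)
```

View pics/p1.png

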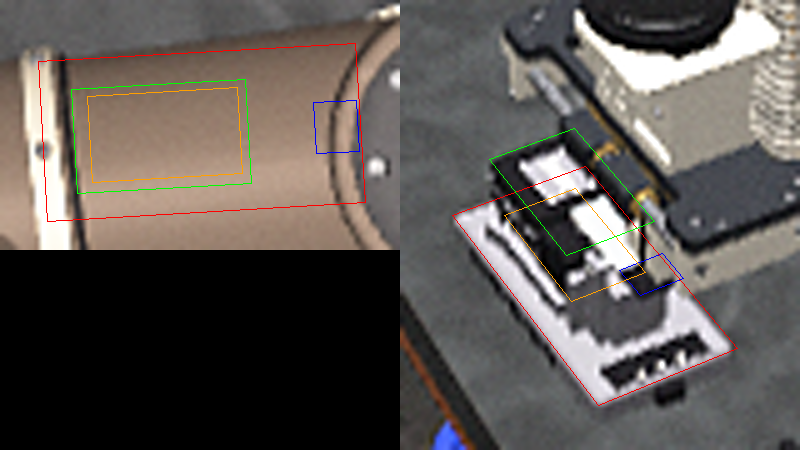

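The side view shows the battery still latched and the fingertip beside the pad, near (650,275), with no contact. I'll raise, shift 9 mm toward the battery and press again.

Request:
{"fn": "jog_arm", "kwargs": {
  "deltas": [
    [[0,0,-0.15,0],[0,0.08,-0.2,0],[0,0.15,-0.2,0],[0,0.15,-0.1,0],[0,0.15,-0.05,0],[0,0.15,0,0],[0,0.15,0,0]]
  ]
}}

```text
t: 3.82
eef_pos: [0.4329, -0.1259, 0.0765]
ee_rot: [-3.142, -0.001, -3.086]
force: [0.0, -0.4, -0.5]
width: 0.0006
gripper_force: 0.0
```

```bash
python3 - <<'E'
from h import *
g=grab_frame("side"); s=arm.get_state(); print(s["force"],s["eef_pos"])
p=s["eef_pos"]
im=overlay(g,[(CH(rect(79,101,-13,13,82.5)),(0,0,255)),(p+rect(-1,1,-1,1,0),(255,0,0))],(250,205,290,235),20)
cv2.imwrite("pics/p2.png",im)
E
```

```text
[0.47463748 0.22497581 1.37524791] [ 0.43304727 -0.12593147  0.07665793]
```

View pics/p2.png

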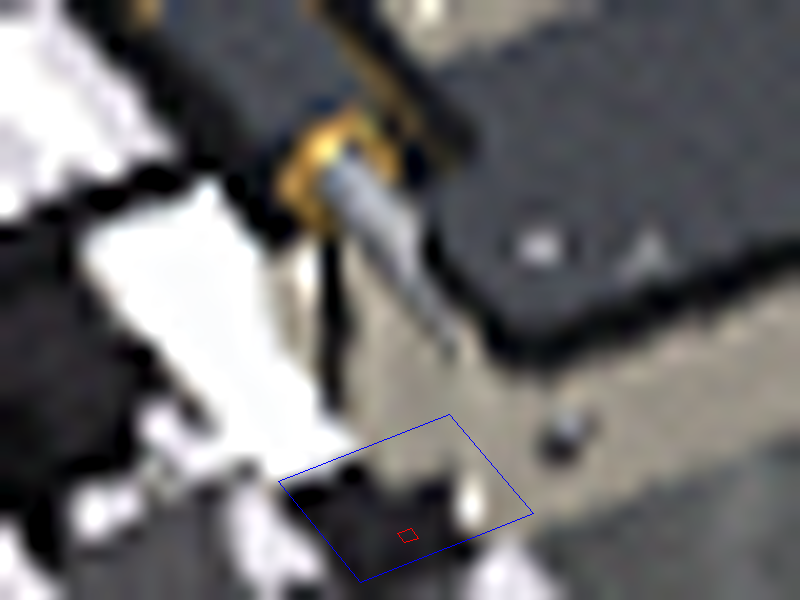

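The side crop shows the finger end at about (410,470), still short of the pad, which doesn't look depressed. I'll keep lowering in small steps and watch the force.

Request:
{"fn": "jog_arm", "kwargs": {
  "deltas": [
    [[0,0,0.02,0],[0,0,0.04,0],[0,0,0.05,0],[0,0,0.05,0]]
  ]
}}

```text
t: 4.38
eef_pos: [0.4332, -0.1258, 0.0738]
ee_rot: [3.142, -0.0, -3.086]
force: [0.6, -0.7, -0.3]
width: -0.0001
gripper_force: 0.0
```

Request:
{"fn": "jog_arm", "kwargs": {
  "deltas": [
    [[0,0,0.02,0],[0,0,0.04,0],[0,0,0.05,0],[0,0,0.05,0]]
  ]
}}

```text
t: 4.88
eef_pos: [0.4331, -0.1258, 0.0708]
ee_rot: [-3.142, -0.0, -3.086]
force: [-0.4, 0.2, 0.0]
width: 0.0004
gripper_force: 0.0
```

```bash
python3 - <<'E'
from h import *
g=grab_frame("side"); s=arm.get_state(); print(s["force"],s["eef_pos"])
p=s["eef_pos"]
it=[(CH(rect(79,101,-13,13,82.5)),(0,0,255)),(p+rect(-9.5,9.5,-20,20,0),(255,0,0)),(p+rect(-9.5,9.5,-20,20,47),(255,0,255)),(p+rect(-39,39,-96,96,66),(0,255,0))]
cv2.imwrite("pics/p3.png",overlay(g,it,(230,165,310,245),7))
E
```

```text
[-0.51783007  0.23068884 -0.16466924] [ 0.43315131 -0.12583285  0.07086002]
```

View pics/p3.png

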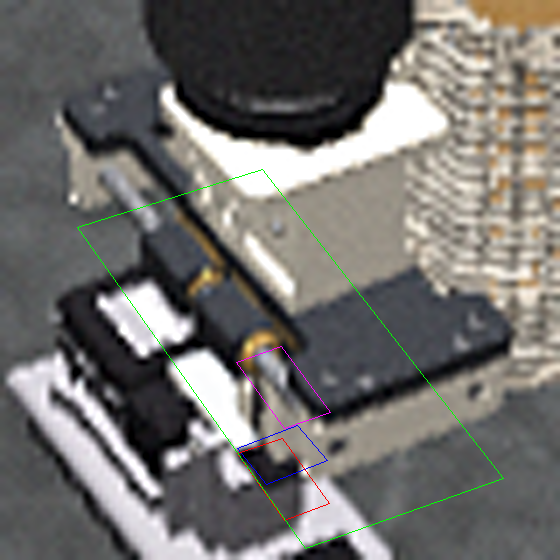

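The gripper appears up and left of the projected outline, and the reported force is near zero. I'll difference this view against the first one to get the finger's true silhouette.

```bash
python3 - <<'E'
from h import *
import pickle
g0=pickle.load(open("side.pkl","rb"))["img"].astype(int); g=grab_frame("side"); im=g["img"].astype(int)
d=np.abs(im-g0).sum(2)
print("cols 255..290 rows 212..242")
for r in range(212,243): print(r,"".join("#" if d[r,c]>90 else "+" if d[r,c]>45 else "." for c in range(255,291)), " ".join("%3d"%(im[r,c].sum()//3) for c in range(260,280)))
p=arm.get_state()["eef_pos"]
print(proj(g,p+rect(-9.5,9.5,-20,20,0)),proj(g,[p,p+[0,0,.0116],p+[0,0,.066]]))
E
```

```text
cols 255..290 rows 212..242
212 ..###..++##+++#######+##+++++#+++###  28  44  62  78  68  61 101 106  85  62  65  41  26  62  77  74  77  74  73  81
213 ........#++###+####++####+++#+++++##  25  22  37  62  37 111 143 169 138  88  46  67  25  35  74  80  73  76  73  73
214 ....###+..##+.#####+#++#+##++++++..#  16  30  30  18  40 187 130 138 111  68  14  55  45  32  80  74  79  82  73  73
215 ....####.+#.##+####++####+#++++++..+  82   4  18  27  64 157 107 174 205 101   7  27  50  62  79  75  75  77  77  75
216 +.....##.##.#####+++#######++++#++.. 244  80   3  13  71 114  90 162 184 171  53  47  77  76  76  72  76  79  73  75
217 .......##+#.#####+++++##+####+#+++++ 255 246  84   0  34  78  53 115 150 176 150  54  80  78  75  75  77  63  69  77
218 ........###+#####++##.+#+#+++++#+### 255 255 250  20  33  89  53  80 106 149 200  21  70  77  74  76 103  82  70  74
219 ........##########+#++++#+.#+####### 253 255 255 147 107 214  64 122 104 123 188   9  36  81  79  75 121 125  85  72
220 ........+#.####+###+#####+#.######## 252 254 255 239 148 250  52 116 170  83 135  37  11  55  81  74
[... 2183 characters left out ...]
215 220 223
239 ....................................  81  72  81  75  76  77  80  77  76  79  69  64 127 236 222 217 218 218 223 222
240 .......................+.+..........  78  77  86  87  82  78  76  76  74  66  63 101 156 228 222 222 228 230 198 212
241 .................+..................  74  75  84  78  76  73  72  62  64 104 155 187 198 230 231 203 207 197  92 136
242 ...........+.............+..........  64  86  69  75  69  62 103  93 156 193 242 235 237 207 195  93 101  19  15  38
[[270.07297589 238.71081572]
 [276.56633929 236.41830202]
 [269.74744311 227.04621103]
 [263.34218948 229.25371391]] [[269.90807201 232.81239885]
 [269.89632138 229.62669995]
 [269.84177943 214.21337574]]
```

The difference mask puts the finger ends about 5 px, or roughly 15 mm, above where the reported TCP projects. So the tips are still above the pad, and I'll keep going down by feel.

Request:
{"fn": "jog_arm", "kwargs": {
  "deltas": [
    [[0,0,0.02,0],[0,0,0.04,0],[0,0,0.06,0],[0,0,0.08,0],[0,0,0.1,0],[0,0,0.1,0]]
  ]
}}

```text
t: 5.72
eef_pos: [0.4331, -0.1258, 0.0648]
ee_rot: [-3.142, -0.0, -3.086]
force: [-0.1, 0.8, -0.0]
width: 0.0007
gripper_force: 0.0
```

Request:
{"fn": "jog_arm", "kwargs": {
  "deltas": [
    [[0,0,0.02,0],[0,0,0.04,0],[0,0,0.05,0],[0,0,0.05,0]]
  ]
}}

```text
t: 6.22
eef_pos: [0.4331, -0.1258, 0.0618]
ee_rot: [3.142, -0.0, -3.086]
force: [-0.2, -0.3, 0.1]
width: 0.0006
gripper_force: 0.0
```

```bash
python3 - <<'E'
from h import *
import pickle
g0=pickle.load(open("side.pkl","rb"))["img"].astype(int); g=grab_frame("side"); im=g["img"].astype(int)
d=np.abs(im-g0).sum(2)
for r in range(217,243): print(r,"".join("#" if d[r,c]>90 else "+" if d[r,c]>45 else "." for c in range(255,291)), " ".join("%3d"%(im[r,c].sum()//3) for c in range(260,284)))
print()
for r in range(217,243): print(r," ".join("%3d"%(g0[r,c].sum()//3) for c in range(260,284)))
E
```

```text
217 ....#######.##+####++#+#+#++#+++++++   0  19  26  22  43 164  68 151 121  82  12  54  57  36  81  77  75  76  76  77  76  82  77  71
218 .....##############+##+#+###++++++++ 141   0  24  21  54 109 111 186 172 126  32  28  61  60  80  78  71  75  73  74  77  76  75  74
219 +.....#########.#++#+++#++######+#++ 255  79   0  21  55 113  70 127 171 181  89  48  76  80  76  77  79  75  70  78  78  74  75  77
220 +......#######..#+############+#+### 255 240  79   0  18  73  50  69 165 165 172  55  75  73  72  67  83  62  67  75  73  65  72  70
221 ........####+#####.+#..##+.+######## 255 255 247  74  30 179  30  83 111 155 197  22  66  80  77  67 113  97  70  71  75  98  92  65
222 ........##.###.####+#.#+#+#+######## 254 255 255 191 110 255  59 113 116 113 151   8  40  68  77  75 117 162  79  72  78 160 132  70
223 ........+######.###+##++++++######.+ 255 254 255 236 148 216  43  79 172 104 137  32  16  41  80  74  75  72  78  81  78  71  79  35
224 ........+############++#++######++## 255 255 255 231 143 171  33  60 170 168  77  71  65  18  52  74  76  79  71  80  71  31  18  11
225 
[... 4362 characters left out ...]

236  80  83  93  84  84  86  88  90  84  85  90  77  70 167 241 228 226 234 238 173  96  90  93  97
237  83  86  96  84  80  83  85  84  83  86  82  78  62 160 240 230 228 229 233 236 165  85  96 100
238  81  82  91  89  87  86  84  84  89  84  79  79  88 202 236 229 227 228 230 236 227 148  81 103
239  85  84  87  82  87  85  87  86  80  78  78  71 131 247 231 228 228 228 230 233 240 221 110  89
240  85  86  94  87  86  89  86  81  77  73  69 109 171 240 232 232 237 241 215 223 239 241 200 110
241  77  76  84  84  74  85  70  70  70 113 166 199 214 241 245 216 221 209  95 149 246 235 238 184
242  66  99  79  82  77  70 119 105 170 205 249 248 249 217 208 103 109  15  25  38 228 245 236 241
```

Request:
{"fn": "jog_arm", "kwargs": {
  "deltas": [
    [[0,0,0.02,0],[0,0,0.04,0],[0,0,0.05,0],[0,0,0.05,0]]
  ]
}}

```text
t: 6.78
eef_pos: [0.4333, -0.126, 0.0592]
ee_rot: [-3.141, 0.0, -3.086]
force: [-1.4, -0.8, 4.5]
width: 0.0003
gripper_force: 2.4
```

Contact: 4.5 N. I'll keep pressing gently through the travel.

Request:
{"fn": "jog_arm", "kwargs": {
  "deltas": [
    [[0,0,0.02,0],[0,0,0.04,0],[0,0,0.06,0],[0,0,0.07,0],[0,0,0.07,0]]
  ]
}}

```text
t: 7.4
eef_pos: [0.4335, -0.1269, 0.0554]
ee_rot: [-3.14, 0.0, -3.085]
force: [-0.3, -7.3, 6.3]
width: 0.0003
gripper_force: 4.1
```

Request:
{"fn": "jog_arm", "kwargs": {
  "deltas": [
    [[0,-0.04,0,0],[0,-0.06,0.01,0],[0,-0.06,0.03,0],[0,-0.06,0.03,0]]
  ]
}}

```text
t: 7.9
eef_pos: [0.434, -0.1295, 0.0537]
ee_rot: [-3.141, 0.001, -3.085]
force: [-2.4, 1.0, 12.2]
width: 0.0005
gripper_force: 6.3
```

```bash
cat >> h.py <<'E'
def batshift(f,name):
    import pickle
    g0=pickle.load(open(name+".pkl","rb"))
    q=proj(f,CH(rect(-40,8,-22,22,72))); a,b=q.min(0).astype(int); c,d=q.max(0).astype(int)
    t=g0["img"][b:d,a:c].astype(np.uint8); s=f["img"][b-15:d+15,a-15:c+15].copy()
    r=cv2.matchTemplate(s,t,cv2.TM_CCOEFF_NORMED); _,v,_,l=cv2.minMaxLoc(r)
    print("shift px",l[0]-15,l[1]-15,round(v,3),"9mm would be",(proj(f,CH([-.009,0,.072]))-proj(f,CH([0,0,.072]))).round(1))
E
python3 -c "
from h import *
batshift(grab_frame('side'),'side'); st()"
```

```text
shift px -2 -2 0.611 9mm would be [[-1.6 -1.9]]
7.95 [ 0.434  -0.1295  0.0537] -176.77 [-2.3  1.6 13.1] 0.00018390219526130176 [ 0.15  0.15 -0.66  0.   -0.75 -1.66]
```

The battery has sprung 9 mm out. The true tip sits about 22 mm above the reported z. Next I'll check the basket clearance and plan the grasp.

```bash
python3 - <<'E'
from h import *
import pickle
f=pickle.load(open("top.pkl","rb"))
k=.7
for z in(0,.12,.19): print(z,plane(f,np.array([(285,288),(330,297),(375,293),(408,285)])*k,z)[:,:2].round(3).tolist())
p=CH([-.017,0,0]);print(p);to(p[0],p[1],.13,-86.8)
E
```

```text
0 [[0.557, 0.179], [0.54, 0.091], [0.547, 0.004], [0.563, -0.06]]
0.12 [[0.547, 0.157], [0.531, 0.079], [0.538, 0.0], [0.552, -0.057]]
0.19 [[0.54, 0.145], [0.526, 0.071], [0.532, -0.002], [0.545, -0.056]]
[ 0.42735103 -0.01792651  0.        ]
units [ 0.005  1.862 -1.272] turn -17.99 | t 7.95 pos [ 0.434  -0.1295  0.0537] yaw -176.77 F [-2.3  1.6 13.1] w 0.2 gf 6.2
```

Request:
{"fn": "jog_arm", "kwargs": {
  "deltas": [
    [[0,0,-0.2,0],[0,0,-0.6,0],[0,0,-1.2,0],[0,0,-1.6,0],[0,0,-1.6,0]]
  ]
}}

```text
t: 8.57
eef_pos: [0.4344, -0.1294, 0.1507]
ee_rot: [3.142, 0.003, -3.086]
force: [-0.4, 1.1, 0.2]
width: 0.0006
gripper_force: 0.0
```

Request:
{"fn": "jog_arm", "kwargs": {
  "deltas": [
    [[0,0.2,0,-2],[0,0.5,0,-4],[0,0.8,0,-6],[0,1.1,0,-8],[0,1.4,0,-10],[0,1.7,0,-12],[0,1.86,0,-14],[0,1.86,0,-16]]
  ],
  "grip": 87
}}

```text
t: 9.57
eef_pos: [0.4264, -0.0176, 0.1479]
ee_rot: [3.14, -0.001, -1.683]
force: [0.7, 0.9, 0.6]
width: 0.075
gripper_force: 0.0
```

Request:
{"fn": "jog_arm", "kwargs": {
  "deltas": [
    [[0,0,0,-1.5],[0,0,0,-2],[0,0,0,-2]]
  ]
}}

```text
t: 9.95
eef_pos: [0.4265, -0.0182, 0.1481]
ee_rot: [3.14, -0.0, -1.516]
force: [-0.3, -0.0, -0.1]
width: 0.0867
gripper_force: 0.0
```

```bash
python3 -c "
from h import *
p=CH([-.017,0,0]);to(p[0],p[1],.06,-86.8)"
```

```text
units [-0.003 -0.016  1.468] turn -0.01 | t 9.95 pos [ 0.4265 -0.0182  0.1481] yaw -86.84 F [-0.3 -0.  -0.1] w 86.7 gf 0.0
```

Request:
{"fn": "jog_arm", "kwargs": {
  "deltas": [
    [[0,-0.01,0.4,0],[0,-0.02,0.9,0],[0,-0.02,1.3,0],[0,-0.02,1.6,0],[0,-0.02,1.75,0],[0,-0.02,1.8,0],[0,-0.02,1.8,0]]
  ]
}}

```text
t: 10.82
eef_pos: [0.4286, -0.0179, 0.0411]
ee_rot: [-3.141, 0.0, -1.515]
force: [0.3, -0.8, 1.3]
width: 0.087
gripper_force: 0.0
```

```bash
python3 - <<'E'
from h import *
import pickle
g0=pickle.load(open("side.pkl","rb"))["img"].astype(int); g=grab_frame("side"); im=g["img"].astype(int)
d=np.abs(im-g0).sum(2)
s=arm.get_state();p=s["eef_pos"];st()
for dz in(0,.022): print(dz,proj(g,p+rect(-65,-44,-9.5,9.5,dz*1000)).round(1).tolist())
for r in range(185,245): print(r,"".join("#" if d[r,c]>90 else "+" if d[r,c]>45 else "." for c in range(215,265)))
cv2.imwrite("pics/p4.png",overlay(g,[(p+rect(-65,-44,-9.5,9.5,0),(255,0,0)),(p+rect(-65,-44,-9.5,9.5,22),(0,255,0))],(200,150,300,240),8))
E
```

```text
10.875 [ 0.4287 -0.0178  0.0413] -86.81 [-0.5 -0.1 -0.2] 0.0874413158948295 [ 0.42  0.14 -0.73  0.   -0.71 -0.37]
0 [[231.4, 226.2], [238.3, 223.8], [235.6, 219.7], [228.6, 222.0]]
0.022 [[231.0, 220.3], [238.0, 218.0], [235.2, 213.8], [228.2, 216.1]]
185 .#.+++++++########.#+####..+######++#####.#######.
186 ####+++++.+####.+#####.####.+######++##+#######++#
187 ..+#++++++.#++++###.#####+....+++####+######++...#
188 #..++++++++##+#+.++##++......##+++##+#####+......#
189 ##..+++.+++++++###++......++#..#####+++##+.....+.#
190 ##......++#++##+#+.....+++++########+#+.+........#
191 ###..++++.+#+++++.+.++###########++++.....+...###+
192 ###.++++++#+#++++.++++########++#+........+######+
193 ####+#+++#++++...++########++#+.+....+.+..###..###
194 +###++++##++++++.#######++++.....+..++#####.##++##
195 +####+#+#++#+++++#######++.....+..+###..####+...##
196 .##+##.+++####+++##++#++.......######.+###+.....##
197 .######+++#..+#++##+++++....#######+##++........##
198 ..######++#.#######+++++#++####..##+#...........##
199 .+.#####++++#######++++#####.+###+..+++.........##
200 ....#####+########+
[... 1751 characters left out ...]
..........................##++..........
233 .....................................##+..........
234 .....................................##+..........
235 ....................................+++...........
236 ..................................................
237 ......................................+...........
238 ..................................................
239 ..................................................
240 .........................+........................
241 ..................................................
242 ..................................................
243 ..................................................
244 ..................+.....+....................+....
```

View pics/p4.png

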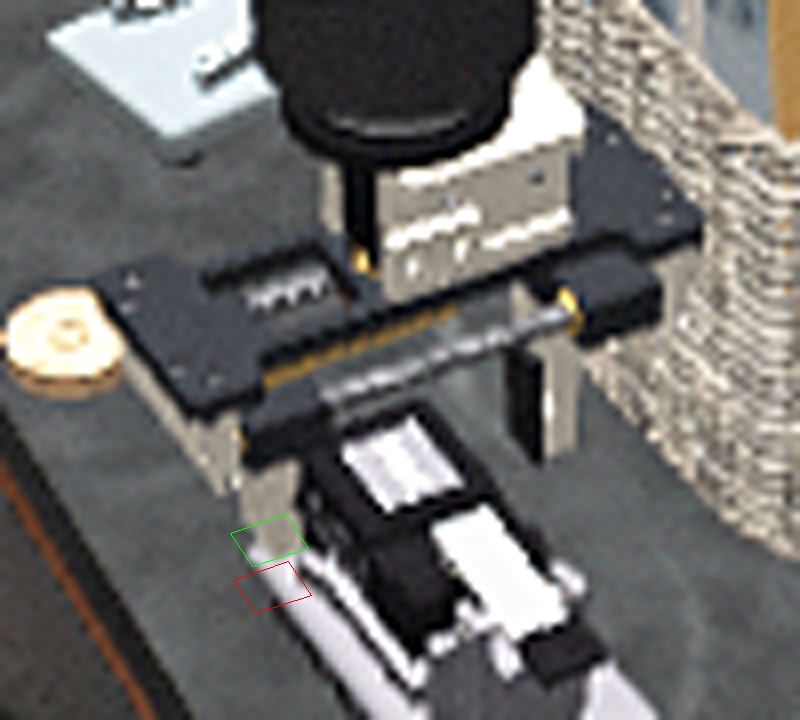

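The side view shows the near finger end at (265,550), on the outline drawn 22 mm higher, so the tips really are about 20 mm short of the reported TCP. I'll shift back 8 mm, lower to reported 0.028, and close gently.

Request:
{"fn": "jog_arm", "kwargs": {
  "deltas": [
    [[-0.07,0.01,0.05,0],[-0.13,0.02,0.12,0],[-0.13,0.02,0.19,0],[-0.13,0.02,0.22,0],[-0.13,0.02,0.22,0]]
  ]
}}

```text
t: 11.5
eef_pos: [0.4266, -0.0103, 0.0275]
ee_rot: [3.141, -0.0, -1.515]
force: [0.6, -0.5, 0.2]
width: 0.0871
gripper_force: 0.0
```

Request:
{"fn": "jog_arm", "kwargs": {
  "deltas": [
    [[0,0,0,0],[0,0,0,0],[0,0,0,0],[0,0,0,0],[0,0,0,0],[0,0,0,0]]
  ],
  "grip": 40,
  "squeeze": 8
}}

```text
t: 12.25
eef_pos: [0.4269, -0.0101, 0.0277]
ee_rot: [-3.141, 0.0, -1.515]
force: [0.8, -0.8, 0.3]
width: 0.0539
gripper_force: 8.0
```

Request:
{"fn": "jog_arm", "kwargs": {
  "deltas": [
    [[0,0,0,0],[-0.05,0,0,0],[-0.15,0,0,0],[-0.3,0,0,0],[-0.5,0,0,0],[-0.5,0,0,0]]
  ],
  "squeeze": 40
}}

```text
t: 13.0
eef_pos: [0.4253, 0.0212, 0.0278]
ee_rot: [-3.141, 0.001, -1.514]
force: [-1.3, 3.2, 3.1]
width: 0.0538
gripper_force: 40.0
```

Request:
{"fn": "jog_arm", "kwargs": {
  "deltas": [
    [[-0.15,0,0,0],[-0.35,0,0,0],[-0.6,0,0,0],[-0.85,0,0,0],[-1.05,0,0,0],[-1.15,0,0,0],[-1.15,0,0,0]]
  ]
}}

```text
t: 13.88
eef_pos: [0.4211, 0.0893, 0.0275]
ee_rot: [3.141, 0.0, -1.514]
force: [0.2, -0.8, -2.6]
width: 0.0536
gripper_force: 40.0
```

The battery is off the charger and I can feel its weight. I'll lift it and carry it round the front to the sander, turning on the way.

Request:
{"fn": "jog_arm", "kwargs": {
  "deltas": [
    [[0,0.05,-0.2,0],[0,0.15,-0.6,0],[-0.1,0.3,-0.9,0],[-0.4,0.45,-0.9,-1],[-0.8,0.5,-0.9,-2.5],[-1.2,0.5,-0.9,-4.5],[-1.6,0.5,-0.9,-6.5],[-1.6,0.5,-0.9,-7]]
  ]
}}

```text
t: 14.88
eef_pos: [0.3862, 0.184, 0.0826]
ee_rot: [-3.14, 0.0, -0.9]
force: [0.0, -0.1, -3.6]
width: 0.0535
gripper_force: 40.0
```

```bash
python3 -c "
from h import *
p=SA([-.1258,0,0]);print(p);to(p[0],p[1],.08,12.6)"
```

```text
[0.38162967 0.29425758 0.        ]
units [-1.486 -1.083  0.045] turn -12.83 | t 14.88 pos [0.3862 0.184  0.0826] yaw -51.56 F [ 0.  -0.1 -3.6] w 53.5 gf 40.0
```

Request:
{"fn": "jog_arm", "kwargs": {
  "deltas": [
    [[-0.2,-0.15,0,-2],[-0.45,-0.32,0,-4],[-0.7,-0.5,0,-6],[-0.95,-0.68,0,-8],[-1.2,-0.86,0,-10],[-1.4,-1.0,0,-12],[-1.49,-1.08,0,-12.83],[-1.49,-1.08,0,-12.83]]
  ]
}}

```text
t: 15.88
eef_pos: [0.3816, 0.2932, 0.0822]
ee_rot: [-3.141, -0.0, 0.215]
force: [-0.3, 0.0, -2.4]
width: 0.0539
gripper_force: 40.0
```

```bash
python3 -c "
from h import *
p=SA([-.1258,0,0]);to(p[0],p[1],.03,12.6)"
```

```text
units [ 0.004 -0.017  0.87 ] turn -0.06 | t 15.88 pos [0.3816 0.2932 0.0822] yaw 12.3 F [-0.3  0.  -2.4] w 53.9 gf 40.0
```

Request:
{"fn": "jog_arm", "kwargs": {
  "deltas": [
    [[0,-0.02,0.2,-0.06],[0,-0.02,0.5,-0.06],[0,-0.02,0.75,-0.06],[0,-0.02,0.88,-0.06],[0,-0.02,0.89,-0.06],[0,-0.02,0.89,-0.06]]
  ]
}}

```text
t: 16.62
eef_pos: [0.3815, 0.2945, 0.0286]
ee_rot: [-3.141, -0.0, 0.22]
force: [-0.1, 0.5, -2.2]
width: 0.0542
gripper_force: 40.0
```

```bash
python3 - <<'E'
from h import *
p=SA([-.1258,0,0]);to(p[0],p[1],.0283,12.6)
f=grab_frame("top");g=grab_frame("side")
B=pose(*(SA([-.110,0,0])[:2]),12.6)
it=model(SA,46,172,0)+[(B(rect(-45,45,-27,27,72)),(0,255,0))]
H=np.zeros((600,800,3),np.uint8)
H[:,:400]=overlay(f,it,(105,170,185,290),5); H[:,400:]=overlay(g,it,(180,100,260,220),5)
cv2.imwrite("pics/p5.png",H)
E
```

```text
units [0.001 0.004 0.005] turn 0.01 | t 16.62 pos [0.3815 0.2945 0.0286] yaw 12.63 F [-0.1  0.5 -2.2] w 54.2 gf 40.0
```

View pics/p5.png

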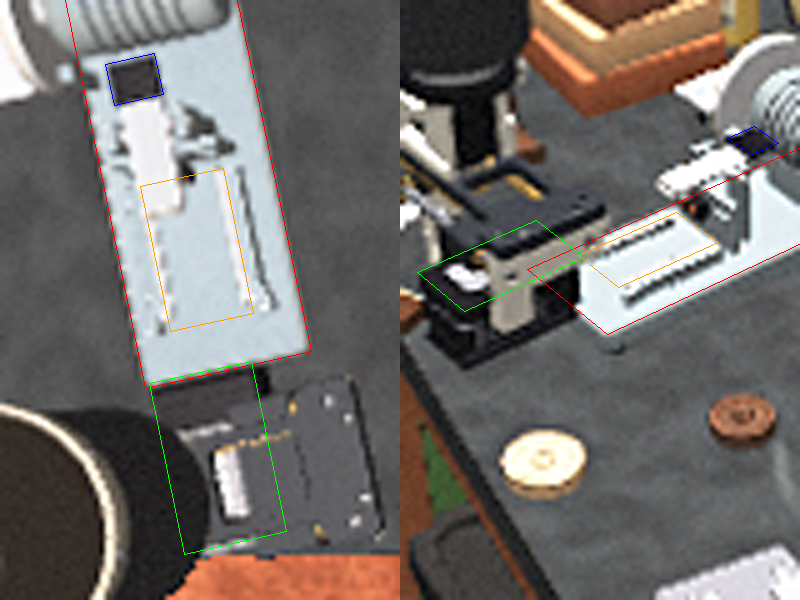

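The battery nose sits just ahead of the sander's deck. Its left edge in the top view, about (153,388), lies on the outline, and it is at the right height. I'll insert it by feel.

Request:
{"fn": "jog_arm", "kwargs": {
  "deltas": [
    [[0.1,0,0,0],[0.22,0,0,0],[0.34,0,0,0],[0.44,0,0,0],[0.52,0,0,0],[0.58,0,0,0],[0.58,0,0,0]]
  ]
}}

```text
t: 17.6
eef_pos: [0.4154, 0.3019, 0.0282]
ee_rot: [3.142, 0.0, 0.22]
force: [1.0, 0.1, -2.6]
width: 0.0539
gripper_force: 40.0
```

```bash
python3 -c "
from h import *
p=SA([-.0908,0,0]);to(p[0],p[1],.0283,12.6)"
```

```text
units [ 0.005  0.002 -0.002] turn 0.01 | t 17.6 pos [0.4154 0.3019 0.0282] yaw 12.63 F [ 1.   0.1 -2.6] w 53.9 gf 40.0
```

Request:
{"fn": "jog_arm", "kwargs": {
  "deltas": [
    [[0.08,0,0,0],[0.16,0,0,0],[0.24,0,0,0],[0.32,0,0,0],[0.4,0,0,0],[0.4,0,0,0]]
  ]
}}

```text
t: 18.35
eef_pos: [0.439, 0.3072, 0.0282]
ee_rot: [3.142, 0.0, 0.22]
force: [0.2, -0.1, -2.8]
width: 0.0537
gripper_force: 40.0
```

Request:
{"fn": "jog_arm", "kwargs": {
  "deltas": [
    [[0.08,0,0,0],[0.16,0,0,0],[0.24,0,0,0],[0.32,0,0,0],[0.4,0,0,0],[0.4,0,0,0]]
  ]
}}

```text
t: 19.1
eef_pos: [0.4625, 0.3125, 0.0282]
ee_rot: [-3.142, -0.0, 0.22]
force: [0.0, 0.0, -2.2]
width: 0.0538
gripper_force: 40.0
```

Request:
{"fn": "jog_arm", "kwargs": {
  "deltas": [
    [[0.05,0,0,0],[0.1,0,0,0],[0.15,0,0,0],[0.2,0,0,0],[0.2,0,0,0]]
  ],
  "squeeze": 55
}}

```text
t: 19.73
eef_pos: [0.4736, 0.3147, 0.028]
ee_rot: [3.141, 0.001, 0.22]
force: [-1.2, -1.4, -3.0]
width: 0.0535
gripper_force: 55.0
```

```bash
cat >> h.py <<'E'
def s_():
    s=arm.get_state(); d=np.array([np.cos(np.radians(12.6)),np.sin(np.radians(12.6))]);n=np.array([-d[1],d[0]]);v=s["eef_pos"][:2]-SA([0,0,0])[:2]
    print("battery s mm",round((v@d)*1000+15.8,1),"lat",round(v@n*1000,1),"F along",round(s["force"][:2]@d,1),"lat",round(s["force"][:2]@n,1),"z",round(s["force"][2],1),"eefz",s["eef_pos"][2].round(4),"w",round(s["width"]*1000,1),"t",s["t"])
E
python3 -c "
from h import *
s_()"
```

```text
battery s mm -15.7 lat -0.1 F along -1.5 lat -1.1 z -3.0 eefz 0.028 w 53.5 t 19.725
```

Request:
{"fn": "jog_arm", "kwargs": {
  "deltas": [
    [[0.03,0,0,0],[0.06,0,0,0],[0.09,0,0,0],[0.12,0,0,0],[0.12,0,0,0]]
  ]
}}

```text
t: 20.35
eef_pos: [0.4812, 0.3168, 0.0283]
ee_rot: [-3.142, -0.0, 0.221]
force: [-1.6, 0.0, -4.0]
width: 0.0536
gripper_force: 55.0
```

```bash
python3 -c "
from h import *
s_()"
```

```text
battery s mm -7.9 lat 0.3 F along -1.5 lat 0.4 z -4.0 eefz 0.0283 w 53.6 t 20.35
```

Request:
{"fn": "jog_arm", "kwargs": {
  "deltas": [
    [[0.02,0,0,0],[0.04,0,0,0],[0.06,0,0,0],[0.08,0,0,0],[0.08,0,0,0]]
  ]
}}

```text
t: 20.98
eef_pos: [0.4843, 0.3173, 0.028]
ee_rot: [3.141, 0.002, 0.22]
force: [-7.6, -1.0, -1.6]
width: 0.054
gripper_force: 55.0
```

```bash
python3 -c "
from h import *
s_()"
```

```text
battery s mm -4.7 lat 0.1 F along -7.6 lat 0.7 z -1.6 eefz 0.028 w 54.0 t 20.975
```

Request:
{"fn": "jog_arm", "kwargs": {
  "deltas": [
    [[0.02,0,0,0],[0.04,0,0,0],[0.05,0,0,0],[0.05,0,0,0]]
  ]
}}

```text
t: 21.48
eef_pos: [0.4869, 0.3178, 0.028]
ee_rot: [3.141, 0.003, 0.22]
force: [-9.1, -0.6, -0.9]
width: 0.0537
gripper_force: 55.0
```

```bash
python3 -c "
from h import *
s_()"
```

```text
battery s mm -2.1 lat 0.0 F along -9.0 lat 1.4 z -0.9 eefz 0.028 w 53.7 t 21.475
```

Request:
{"fn": "jog_arm", "kwargs": {
  "deltas": [
    [[0.02,0,0,0],[0.04,0,0,0],[0.04,0,0,0]]
  ]
}}

```text
t: 21.85
eef_pos: [0.4891, 0.3183, 0.028]
ee_rot: [3.141, 0.003, 0.22]
force: [-10.5, -0.2, 0.2]
width: 0.0536
gripper_force: 55.0
```

```bash
python3 -c "
from h import *
s_()"
```

```text
battery s mm 0.1 lat 0.0 F along -10.3 lat 2.1 z 0.2 eefz 0.028 w 53.6 t 21.85
```

Request:
{"fn": "jog_arm", "kwargs": {
  "deltas": [
    [[0.015,0,0,0],[0.025,0,0,0],[0.025,0,0,0]]
  ]
}}

```text
t: 22.22
eef_pos: [0.4909, 0.3187, 0.028]
ee_rot: [3.141, 0.002, 0.22]
force: [-9.4, -0.1, -1.0]
width: 0.0536
gripper_force: 55.0
```

```bash
python3 -c "
from h import *
s_()"
```

```text
battery s mm 2.0 lat 0.0 F along -9.2 lat 1.9 z -1.0 eefz 0.028 w 53.6 t 22.225
```

Request:
{"fn": "jog_arm", "kwargs": {
  "deltas": [
    [[0.015,0,0,0],[0.025,0,0,0],[0.025,0,0,0]]
  ]
}}

```text
t: 22.6
eef_pos: [0.4923, 0.319, 0.028]
ee_rot: [3.141, 0.002, 0.22]
force: [-9.1, -0.7, -0.1]
width: 0.0535
gripper_force: 55.0
```

```bash
python3 -c "
from h import *
s_()"
```

```text
battery s mm 3.4 lat 0.0 F along -9.0 lat 1.3 z -0.1 eefz 0.028 w 53.5 t 22.6
```

Request:
{"fn": "jog_arm", "kwargs": {
  "deltas": [
    [[0.015,0,0,0],[0.03,0,0,0],[0.03,0,0,0]]
  ]
}}

```text
t: 22.98
eef_pos: [0.4928, 0.3191, 0.0279]
ee_rot: [3.141, 0.004, 0.22]
force: [-15.6, -0.7, 3.7]
width: 0.0536
gripper_force: 55.0
```

```bash
python3 -c "
from h import *
s_()"
```

```text
battery s mm 3.9 lat 0.0 F along -15.3 lat 2.7 z 3.7 eefz 0.0279 w 53.6 t 22.975
```

The hard stop shows as a force rise. I'll ease back to check that the catch holds.

Request:
{"fn": "jog_arm", "kwargs": {
  "deltas": [
    [[-0.03,0,0,0],[-0.06,0,0,0],[-0.08,0,0,0],[-0.08,0,0,0]]
  ]
}}

```text
t: 23.48
eef_pos: [0.4902, 0.3186, 0.0281]
ee_rot: [3.141, 0.001, 0.22]
force: [-6.1, 0.1, -2.1]
width: 0.0538
gripper_force: 55.0
```

```bash
python3 -c "
from h import *
s_()"
```

```text
battery s mm 1.2 lat 0.1 F along -6.0 lat 1.4 z -2.1 eefz 0.0281 w 53.8 t 23.475
```

Request:
{"fn": "jog_arm", "kwargs": {
  "deltas": [
    [[-0.01,0,0,0],[-0.03,0,0,0],[-0.04,0,0,0],[-0.04,0,0,0]]
  ]
}}

```text
t: 23.98
eef_pos: [0.4899, 0.3188, 0.0288]
ee_rot: [-3.141, -0.002, 0.221]
force: [5.2, -2.5, -5.3]
width: 0.0536
gripper_force: 55.0
```

```bash
python3 -c "
from h import *
s_()"
```

```text
battery s mm 1.0 lat 0.3 F along 4.5 lat -3.6 z -5.3 eefz 0.0288 w 53.6 t 23.975
```

The catch holds against a gentle pull. I'll relieve the pull, release and retreat.

Request:
{"fn": "jog_arm", "kwargs": {
  "deltas": [
    [[0.03,0,0,0],[0.03,0,0,0]]
  ]
}}

```text
t: 24.22
eef_pos: [0.49, 0.3187, 0.0284]
ee_rot: [3.142, 0.0, 0.221]
force: [-2.2, -0.6, -1.1]
width: 0.0533
gripper_force: 55.0
```

Request:
{"fn": "jog_arm", "kwargs": {
  "deltas": [
    [[0,0,0,0],[0,0,0,0],[0,0,0,0],[0,0,0,0],[0,0,0,0],[0,0,0,0]]
  ],
  "grip": 85
}}

```text
t: 24.98
eef_pos: [0.4902, 0.3188, 0.0283]
ee_rot: [-3.142, -0.0, 0.221]
force: [-0.8, 0.4, 0.6]
width: 0.0846
gripper_force: 0.0
```

Request:
{"fn": "jog_arm", "kwargs": {
  "deltas": [
    [[0,0,-0.2,0],[0,0,-0.6,0],[-0.1,0,-1.2,0],[-0.6,0,-1.8,0],[-1.2,0,-2.0,0],[-1.5,0,-2.2,0],[-1.5,0,-2.2,0]]
  ]
}}

```text
t: 25.85
eef_pos: [0.4022, 0.2996, 0.1625]
ee_rot: [-3.139, -0.003, 0.222]
force: [0.9, -0.4, -0.2]
width: 0.0847
gripper_force: 0.0
```

```bash
python3 - <<'E'
from h import *
import pickle
s_()
f=grab_frame("top");g=grab_frame("side")
g0=pickle.load(open("side.pkl","rb"));f0=pickle.load(open("top.pkl","rb"))
# battery's rear top edge / dark extent along the sander axis, side and top views
for fr in(f,g):
    xs=np.arange(-70,20,3); q=proj(fr,SA(np.c_[xs,np.full(len(xs),-20),np.full(len(xs),72)]/1000))
    print([(int(x),int(fr["img"][int(round(v)),int(round(u))].mean())) for x,(u,v) in zip(xs,q)])
# bystander checks in top view: wheel and car patches
for n,(a,b,c,d) in {"wheel":(186,255,214,283),"car":(376,226,432,264)}.items():
    print(n,np.abs(f["img"][b:d,a:c].astype(int)-f0["img"][b:d,a:c]).mean().round(1))
E
```

```text
battery s mm -88.8 lat 0.7 F along 0.8 lat -0.6 z -0.2 eefz 0.1625 w 84.7 t 25.85
[(-70, 93), (-67, 104), (-64, 160), (-61, 171), (-58, 78), (-55, 94), (-52, 101), (-49, 114), (-46, 34), (-43, 59), (-40, 82), (-37, 84), (-34, 82), (-31, 75), (-28, 78), (-25, 78), (-22, 70), (-19, 71), (-16, 73), (-13, 76), (-10, 72), (-7, 63), (-4, 70), (-1, 70), (2, 67), (5, 64), (8, 68), (11, 62), (14, 48), (17, 70)]
[(-70, 104), (-67, 38), (-64, 13), (-61, 11), (-58, 49), (-55, 25), (-52, 12), (-49, 17), (-46, 34), (-43, 44), (-40, 44), (-37, 37), (-34, 38), (-31, 37), (-28, 36), (-25, 20), (-22, 33), (-19, 43), (-16, 32), (-13, 32), (-10, 38), (-7, 22), (-4, 38), (-1, 38), (2, 27), (5, 45), (8, 49), (11, 34), (14, 45), (17, 45)]
wheel 7.7
car 8.4
```

```bash
python3 -c "
from h import *
print(arm.job_done())"
```

```text
the job is handed in; nothing more can be done
None
```

The battery is off the charger and latched in the sander: the catch held against a gentle 4.5 N pull. The wheel and car show no sign of having moved, and I handed the job in at about 26 s.

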